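# Open the pick-up box until its lid stays back, and lay the red gift inside

## Task

Gently push the lid of the wooden pick-up box up from under its front lip and on past its balance point, so that it rests back and stays open by itself; do not force it or throw it open. Then lay the plain dark red gift box flat inside the pick-up box and leave the lid open. Leave the tan gift box, the jar and the tea glass where they stand.

Things in the scene. Friction and masses are not known exactly. Their poses are not given: they have to be found in the camera images.
- chest: light wooden pick-up box, fixed to the counter, outside 170 (x) x 220 (y) x 85 mm high, walls 8 mm, inner floor 12 mm above the counter; origin: centre of its underside; its -x side (brass card frame) is the front with the lid's lip and faces the robot's right (world -y, turned 5 degrees away to 23 towards the robot); the hinge runs along its +x top edge
- chest_floor (a point): middle of the inner floor, 12 mm above the counter; axes as the box's
- lid_hinge (a point): middle of the hinge line, at the top of the box's back (+x) edge, 85.5 mm above the counter; does not move; axes as the box's, the hinge runs along y
- lid (a joint): lid angle in rad: 0 shut, 1.57 upright, stop at 1.85 (leaning back). Falls shut from below about 1.45, falls back from above about 1.6. The lid is a dark 10 mm plate, 220 mm wide, underside level with the hinge line, no handle, 0.5 to 0.9 kg: its lip needs about 2.5 to 4.5 N upward to start; it can also be pushed on its underside once raised
- lid_lip (a point): middle, on the axis, of the polished steel rod (12 mm thick, along y over the full width) that is the lid's front edge, 195 mm from the hinge line. Shut, it is 90 mm above the counter and 25 mm ahead of the box's front; free below. Lid and rod are slippery (friction 0.15): rubbing up the front will not lift it; fingers sloping forward under it will. Turns with the lid
- gift_red: plain dark red gift box without bow, loose, 62 (x) x 85 (y) x 40 mm high, 0.1 to 0.2 kg; origin at the centre of its underside, z up
- gift_tan: plain tan gift box, loose, 65 (x) x 120 (y) x 32 mm high; origin at the centre of its underside; bystander
- jar: honey jar with yellow cap, loose, 68 mm across, 112 mm high, behind the hinge of the pick-up box; origin at the centre of its underside; bystander
- glass: waisted tea glass, loose, 63 mm across, 88 mm high, behind the hinge of the pick-up box; origin at the centre of its underside; bystander
Mind the look-alikes: they are no part of the job. Leave any green look-alike of the gift_red alone.

How it is judged:
On the way:
1. the lid rests back past its balance point (over 1.75 rad) with the robot not touching it (value of joint lid above 1.75 rad and contact force between each of the arm, the fingers and chest below 0.2 N), for 0.3 s.
At the end, for the whole second after the job is handed in: the lid rests open by itself (over 1.75 rad) and the red gift box lies right way up and flat (within 0.12 rad) on the floor of the pick-up box (its underside less than 20 mm above the counter, its centre inside the walls), released and at rest (value of joint lid above 1.75 rad and x of gift_red in the frame of chest between -0.077 and 0.077 m and y of gift_red in the frame of chest between -0.102 and 0.102 m and z of gift_red in the frame of chest below 0.02 m and angle between gift_red's own z axis and vertical below 0.12 rad and linear speed of gift_red below 0.02 m/s); the robot touches nothing.
It fails at once if the lid is thrown open (faster than 4 rad/s) (velocity of joint lid above 4 rad/s).
It fails at once if the robot pushes on the pick-up box or its lid with more than 40 N (contact force between any of the fingers, the arm and chest above 40 N).
It fails at once if a bystander (tan gift, jar, glass) is moved by more than 25 mm or tipped (distance of any of gift_tan, jar, glass from where it was at the start of the episode above 0.025 m or angle between any of jar, glass's own z axis and vertical above 0.5 rad).
It also fails if it takes over 67 s, if anything falls off the work surface, if the arm or the gripper's body presses on something with over 40 N, if the wrist force passes 120 N, or if a joint passes its speed limit or range.

## Robot

A 6-joint arm with a two-finger parallel gripper is mounted at the origin on a cart in front of the work surface, level with it; the furniture and walls round the work are solid. World frame = base frame: x ahead of the robot, y to its left, z up, the work surface at z = 0. Lengths are in m, angles in rad, forces in N, time in s.
With the tool pointing down it reaches from about 0.35 to 0.775 m from the base axis. Payload 7.3 kg.
Tool frame: the origin (TCP) lies on the centre line of the jaws, within the pads' length; the fingertips stand 19 mm ahead of it and the grasp point (between the pads) is the TCP; z points along the fingers, y is the line along which they close (so a half turn about z gives the same grasp; the last joint's range is limited). The gripper opens to 92 mm and grips with 3 to 60 N. Pads are 19 mm wide; open, the fingers measure 130 mm over their backs; the gripper's body (75 mm by 190 mm) begins 47 mm behind the grasp point.
Start: joints at [-1.295, 0.342, 1.524, -0, 1.275, -0.146], TCP at [0.215, -0.479, 0.246] pointing down, gripper open.
Joint ranges: [-2.53, 2.53], [-0.77, 2.02], [0.04, 2.7], [-1, 4.14], [0.28, 2.66], [-3.11, 3.11]. Speed limits (rad/s): [2.57, 2.57, 3.14, 3.14, 3.14, 3.14].

## Interface

Orientations are given as a rotation vector (axis times angle).
In Python, from bench import sense, viewer, robot, nets gives the robot as it stands.
- The arm moves only by the shell command python3 -m pendant 'ROWS' [FORCE]. ROWS is JSON, a list of rows, each a list of 3 entries, a list of its own where there are three numbers: the shift along the tool's x, y, z in units of 0.4 m (1.0 is 0.4 m), then the turn about the tool's z in units of 180 degrees (1.0 is 180 degrees), then the closure, from -1 (fully open) to 1 (shut), so that 0 is half open. A call has 1 to 20 rows; each row is the pose to reach, as a shift and turn from the pose commanded when the call began, along the tool's axes at that moment, turning the shorter way round; what a row does not reach only later rows make up. A row lasts 1/10 s, in which the tool goes at most 50 mm and 8.59 degrees, less where a joint would pass 70% of its speed; a pose out of reach is approached as far as the arm can. A call with a number of a shift or a turn outside -1 to 1 is refused whole. A call with a gripper value outside its range is refused whole. The fingers move at their own pace and stop on an object; FORCE is the grip in N (left out, the last holds). Time passes only in rows, so rows that repeat a pose let the fingers close. It gives the time, the measured TCP pose, the force, the opening and the grip force at its end, in the units of the state.
- sense(): the state, without advancing time (a new reading comes with each control period).
- viewer.camera(name): name is "scene" or "top"; returns the picture (400x640x3 uint8, blue, green, red); there is no depth.
- viewer.calibration(name): a dict with "K" (3x3 intrinsics, pixels), "pose" (4x4, takes a point from camera to world coordinates). Camera axes: x right, y down, z forward; pixel columns grow to the right and rows downward; lengths in m; the calibration is good to about 2 mm. A picture is of the moment at which its call begins. calibration takes no time and is no camera call.
- robot.hand_in(): hands the job in; it is judged then, once.
Trained networks look in the newest picture that a camera, given by its name, has taken for a name from the list of things; names that differ only in an ending like _2 or _b are one class to them, and where a whole thing is asked for, a point or a joint stands for the part that bears it (a point fixed in the world has none). Each returns a list of dicts, best first, with "p" (0 to 1); they miss things now and then, are a little off and sometimes report something else, mostly with a low value. They report only what shows in the picture. A call takes as long as a camera call. They do not tell look-alikes from the thing itself.
- nets.recognise(camera, label): "position" ([column, row] in pixels, amid what is visible of it).
- nets.masks_of(camera, label): "mask" (400x640 bool, what is visible of it) and "position" ([column, row] in pixels, amid what is visible of it).
- nets.spot_point(camera, label): "position" ([column, row] in pixels: a listed point, or the origin of a listed thing).
The state is a dict: "t": time; "joints": joint angles; "qvel": joint speeds; "tau": joint torques, N m; "eef_pos": TCP position; "orientation": TCP orientation; "contact_force": force on the tool from outside, world axes, zero at the start; "torque": the same for the moment, N m; "gripper_width": opening from 0.0 (shut) to 1.0 (fully open); "finger_force": force on a finger pad.
Only numpy, scipy, OpenCV 4.12 (cv2) and the standard library are available. Lean on these libraries where they do the work, as an engineer would, in place of code of your own. Each camera call takes 0.05 s, during which the arm holds its last target. There are 200 camera calls.

## Working session

There is one attempt and no reset: what is moved stays moved. The work goes in short steps, Python scripts to look and compute and a shell command to move; the robot and the scene stay as the last step left them, time stands still between calls to the robot, and variables do not carry over. Pictures are saved under pics/ and viewed, at most 10 in all, crops included, and the job is handed in when it is done.

```bash
ls; mkdir -p pics; python3 - <<'E'
from bench import sense, viewer, robot, nets
import cv2,numpy as np
s=sense();print({k:np.round(v,3).tolist() for k,v in s.items()})
for c in("scene","top"):
    im=viewer.camera(c);cv2.imwrite(f"pics/{c}0.png",im)
    k=viewer.calibration(c);print(c,np.round(k["K"],1).tolist(),np.round(k["pose"],3).tolist())
    for l in("chest_floor","lid_hinge","lid_lip","gift_red","gift_tan","jar","glass","chest"):
        print(c,l,[(np.round(d["position"]).tolist(),round(d["p"],2)) for d in nets.spot_point(c,l)[:3]])
E
```

```text
pics
{'t': 0.0, 'joints': [-1.295, 0.343, 1.525, 0.0, 1.275, -0.146], 'qvel': [-0.001, 0.0, 0.002, 0.001, -0.001, -0.001], 'tau': [0.0, -43.124, -24.423, 0.072, 0.056, -0.0], 'eef_pos': [0.215, -0.479, 0.245], 'orientation': [-3.07, -0.657, 0.0], 'contact_force': [0.265, 0.788, -1.332], 'torque': [0.03, 0.024, 0.013], 'finger_force': 0.0, 'gripper_width': 0.996}
scene [[453.6, 0.0, 312.6], [0.0, 453.6, 193.4], [0.0, 0.0, 1.0]] [[-0.134, -0.828, 0.544, -0.424], [-0.991, 0.116, -0.069, -0.019], [-0.006, -0.549, -0.836, 1.562], [0.0, 0.0, 0.0, 1.0]]
scene chest_floor []
scene lid_hinge [([226.0, 196.0], 0.87)]
scene lid_lip [([275.0, 200.0], 0.62)]
scene gift_red []
scene gift_tan [([358.0, 226.0], 0.74)]
scene jar [([213.0, 197.0], 0.67)]
scene glass [([229.0, 197.0], 0.62), ([202.0, 218.0], 0.5)]
scene chest [([249.0, 207.0], 0.62)]
top [[476.6, 0.0, 325.0], [0.0, 476.6, 196.1], [0.0, 0.0, 1.0]] [[-0.007, -0.978, 0.209, 0.153], [-1.0, 0.007, -0.0, -0.151], [-0.001, -0.209, -0.978, 1.867], [0.0, 0.0, 0.0, 1.0]]
top chest_floor []
top lid_hinge [([236.0, 187.0], 0.62)]
top lid_lip [([285.0, 197.0], 0.98)]
top gift_red [([335.0, 189.0], 0.66), ([376.0, 184.0], 0.63), ([455.0, 210.0], 0.61)]
top gift_tan [([366.0, 230.0], 0.73)]
top jar [([225.0, 177.0], 0.79)]
top glass []
top chest [([260.0, 199.0], 0.72)]
```

```bash
cat > h.py <<'E'
from bench import sense, viewer, robot, nets
import cv2,numpy as np
from scipy.spatial.transform import Rotation as R
def ray(c,px,z):
    k=viewer.calibration(c);K=k["K"];P=np.array(k["pose"])
    d=P[:3,:3]@np.linalg.solve(np.array(K),[px[0],px[1],1.]);o=P[:3,3]
    return (o+d*(z-o[2])/d[2])
def proj(c,p):
    k=viewer.calibration(c);P=np.array(k["pose"]);q=P[:3,:3].T@(np.array(p)-P[:3,3]);q=np.array(k["K"])@q;return q[:2]/q[2]
E
python3 - <<'E'
import cv2
for c,(x0,y0,x1,y1) in dict(top=(160,100,520,320),scene=(150,100,510,320)).items():
    im=cv2.imread(f"pics/{c}0.png");cv2.imwrite(f"pics/{c}0c.png",cv2.resize(im[y0:y1,x0:x1],None,fx=2.2,fy=2.2,interpolation=cv2.INTER_CUBIC))
E
python3 - <<'E'
from h import *
for c,l,p,z in [("top","hinge",(236,187),.0855),("scene","hinge",(226,196),.0855),("top","lip",(285,197),.09),("scene","lip",(275,200),.09),("top","chest",(260,199),0),("scene","chest",(249,207),0),("top","r1",(335,189),0),("top","r2",(376,184),0),("top","r3",(455,210),0),("top","tan",(366,230),0),("scene","tan",(358,226),0),("top","jar",(225,177),0),("scene","jar",(213,197),0),("scene","glass",(229,197),0),("scene","glass",(202,218),0)]:
    print(c,l,np.round(ray(c,p,z),3))
E
```

```text
top hinge [0.572 0.19  0.085]
scene hinge [0.572 0.194 0.085]
top lip [0.531 0.001 0.09 ]
scene lip [0.525 0.007 0.09 ]
top chest [0.542 0.109 0.   ]
scene chest [0.564 0.116 0.   ]
top r1 [ 0.581 -0.192  0.   ]
top r2 [ 0.6   -0.357  0.   ]
top r3 [ 0.492 -0.668  0.   ]
top tan [ 0.414 -0.312  0.   ]
scene tan [ 0.417 -0.304  0.   ]
top jar [0.634 0.252 0.   ]
scene jar [0.632 0.26  0.   ]
scene glass [0.623 0.195 0.   ]
scene glass [0.538 0.305 0.   ]
```

View pics/top0c.png

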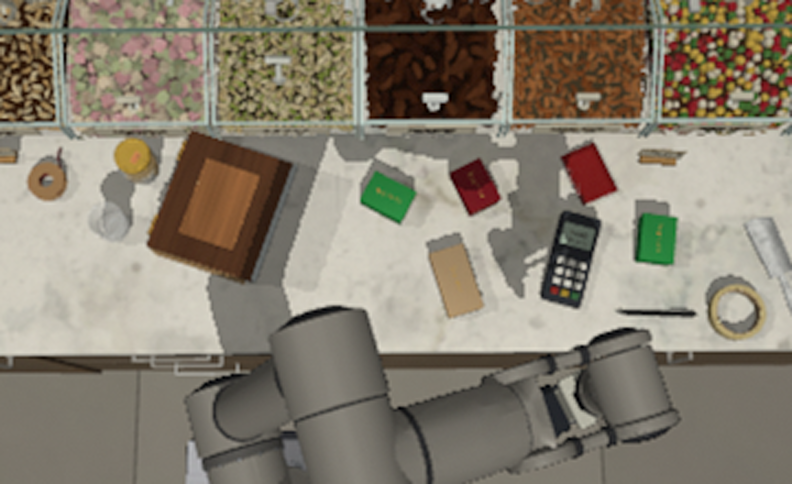

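View pics/scene0c.png

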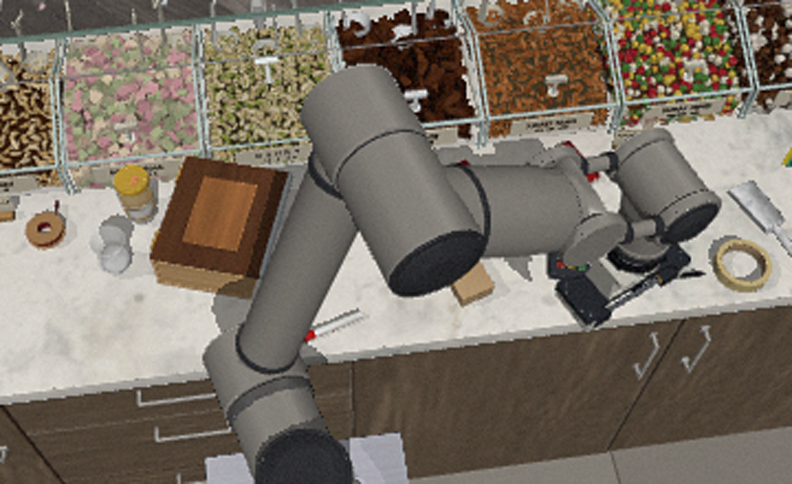

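Top view: the chest with its dark lid is at about crop (220,205), which is full-picture (260,193). The lip faces right. A dark red box is at full pixel (376,185), and a brighter, flat-looking red item is at (428,178). The tan gift is at (366,226), and the jar and glass are behind the hinge. I'll zoom in to tell the two red items apart and segment them.

```bash
python3 - <<'E'
from h import *
im=cv2.imread("pics/top0.png")
cv2.imwrite("pics/z.png",cv2.resize(im[155:215,345:465],None,fx=6,fy=6,interpolation=cv2.INTER_CUBIC))
b,g,r=[im[...,i].astype(int) for i in range(3)]
m=((r>60)&(r>2*g)&(r>2*b)).astype(np.uint8)
m[:,:345]=0;m[:155]=0;m[215:]=0
n,L,S,C=cv2.connectedComponentsWithStats(m)
for i in range(1,n):
    if S[i,4]<80: continue
    ys,xs=np.where(L==i)
    print(S[i],C[i].round(1),im[ys,xs].mean(0).round())
    for z in (0.,.04):
        P=np.array([ray("top",p,z)[:2] for p in zip(xs,ys)]).astype(np.float32)
        print(z,cv2.minAreaRect(P),cv2.boxPoints(cv2.minAreaRect(P)).round(3).tolist())
E
```

```text
[416 165  24  28 370] [427.2 178.4] [ 26.  26. 114.]
0.0 ((0.6227748990058899, -0.5643458962440491), (0.09569072723388672, 0.06618580967187881), 22.8736629486084) [[0.5659999847412109, -0.5519999861717224], [0.5920000076293945, -0.6129999756813049], [0.6800000071525574, -0.5759999752044678], [0.6539999842643738, -0.5149999856948853]]
0.04 ((0.6127047538757324, -0.5554819107055664), (0.0936402902007103, 0.06476757675409317), 22.873605728149414) [[0.5569999814033508, -0.5440000295639038], [0.5820000171661377, -0.6039999723434448], [0.6679999828338623, -0.5669999718666077], [0.6430000066757202, -0.5070000290870667]]
[365 172  22  25 313] [375.7 184.4] [25. 21. 88.]
0.0 ((0.5993108153343201, -0.35550665855407715), (0.08679373562335968, 0.06204256787896156), 24.643827438354492) [[0.546999990940094, -0.3449999988079071], [0.5730000138282776, -0.4020000100135803], [0.6520000100135803, -0.3659999966621399], [0.6259999871253967, -0.3089999854564667]]
0.04 ((0.589743435382843, -0.35111749172210693), (0.08493389934301376, 0.06071314215660095), 24.643835067749023) [[0.5379999876022339, -0.3409999907016754], [0.5640000104904175, -0.3959999978542328], [0.640999972820282, -0.3610000014305115], [0.6159999966621399, -0.3059999942779541]]
```

View pics/z.png

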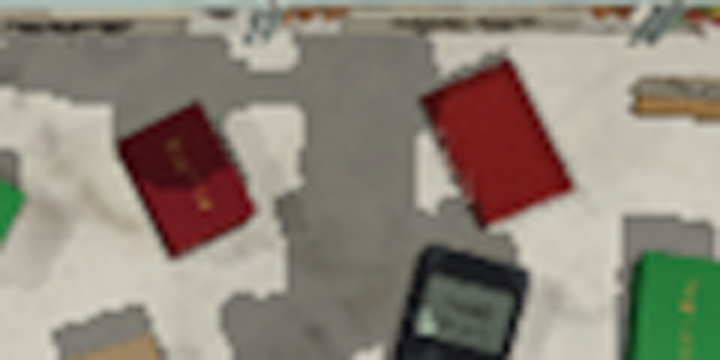

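The left red box at (376,184) has the gift_red proportions and matches what the network found. The right one has no shadow or lettering, so it looks like a flat item. I'll grip the left box near its close end, with the long side sticking out ahead. That lets me use it as a ledge under the lip, since the tool can't tilt.

```bash
python3 -m pendant '[[[0.12,0.01,0.0],0,-1],[[0.24,0.02,0.05],0,-1],[[0.36,0.04,0.1],0,-1],[[0.48,0.05,0.15],0,-1],[[0.6,0.06,0.2],0,-1],[[0.72,0.075,0.25],0,-1],[[0.82,0.085,0.25],0,-1],[[0.92,0.095,0.25],0,-1],[[0.92,0.095,0.25],0,-1],[[0.92,0.095,0.25],0,-1],[[0.92,0.095,0.25],0,-1]]' 60; python3 - <<'E'
from h import *
im=viewer.camera("scene");cv2.imwrite("pics/s1.png",cv2.resize(im[100:320,220:520],None,fx=2.5,fy=2.5,interpolation=cv2.INTER_CUBIC))
E
```

```text
t: 2.0
eef_pos: [0.5654, -0.3634, 0.1456]
orientation: [-3.072, -0.657, 0.001]
contact_force: [-0.3, 0.3, 0.2]
gripper_width: 1.0
finger_force: 0.0
```

View pics/s1.png

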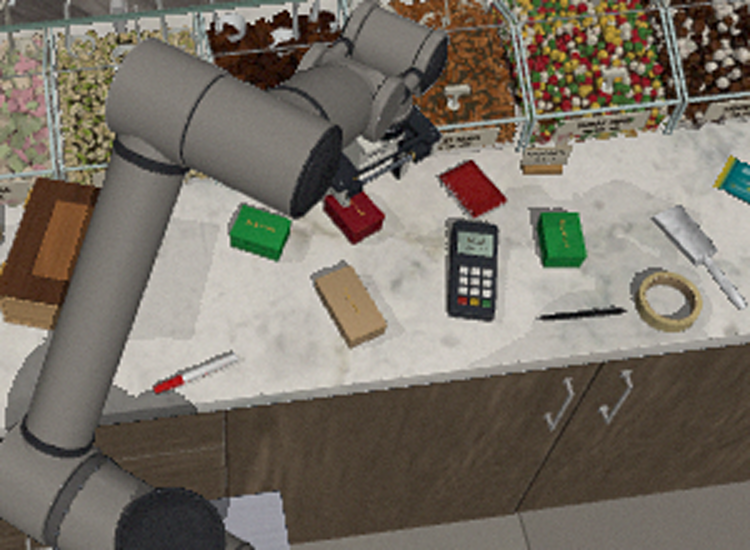

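The right red item at crop (473,188) is flat, like a napkin. The box at crop (353,215) is the gift, and the gripper is straight above it. I'll go down and grip.

```bash
python3 -m pendant '[[[0,0,0.1],0,-1],[[0,0,0.2],0,-1],[[0,0,0.275],0,-1],[[0,0,0.275],0,-1],[[0,0,0.275],0,0.3],[[0,0,0.275],0,1],[[0,0,0.275],0,1],[[0,0,0.275],0,1],[[0,0,0.275],0,1],[[0,0,0.275],0,1],[[0,0,0.275],0,1],[[0,0,0.275],0,1]]' 60;  python3 -m pendant '[[[0,0,-0.1],0,1],[[0,0,-0.2],0,1],[[0,0,-0.3],0,1],[[0,0,-0.4],0,1],[[0,0,-0.4],0,1],[[0,0,-0.4],0,1]]'
```

```text
t: 3.25
eef_pos: [0.5668, -0.3636, 0.0373]
orientation: [3.07, 0.657, 0.002]
contact_force: [-1.7, 1.1, 6.9]
gripper_width: 0.669
finger_force: 60.0
t: 3.85
eef_pos: [0.5663, -0.3629, 0.1963]
orientation: [3.071, 0.658, 0.001]
contact_force: [-0.2, 0.9, -1.2]
gripper_width: 0.672
finger_force: 59.9
```

```bash
python3 -m pendant '[[[0.02,-0.1,0],-0.04,1],[[0.04,-0.2,0],-0.08,1],[[0.06,-0.3,0],-0.12,1],[[0.08,-0.4,0],-0.16,1],[[0.1,-0.5,0],-0.2,1],[[0.12,-0.6,0],-0.25,1],[[0.128,-0.666,0],-0.292,1],[[0.128,-0.666,0],-0.292,1],[[0.128,-0.666,0],-0.292,1],[[0.128,-0.666,0],-0.292,1],[[0.128,-0.666,0],-0.292,1]]'; python3 - <<'E'
from h import *
for c in("scene","top"):
    im=viewer.camera(c);cv2.imwrite(f"pics/{c}2.png",im)
    for l,z in(("lid_hinge",.0855),("lid_lip",.09),("chest",0)):
        print(c,l,[(np.round(d["position"]).tolist(),round(d["p"],2),ray(c,d["position"],z).round(3)) for d in nets.spot_point(c,l)[:2]])
a=cv2.imread("pics/scene2.png")[120:300,170:370];b=cv2.imread("pics/top2.png")[120:300,180:380]
cv2.imwrite("pics/v2.png",cv2.resize(np.hstack([a,b]),None,fx=2,fy=2,interpolation=cv2.INTER_CUBIC))
E
```

```text
t: 4.95
eef_pos: [0.504, -0.1, 0.1951]
orientation: [-2.465, -1.947, 0.001]
contact_force: [-0.3, -1.2, -1.7]
gripper_width: 0.672
finger_force: 59.9
scene lid_hinge [([227.0, 196.0], 0.79, array([0.572, 0.191, 0.085]))]
scene lid_lip [([275.0, 202.0], 0.7, array([0.514, 0.007, 0.09 ]))]
scene chest [([250.0, 205.0], 0.69, array([0.574, 0.112, 0.   ]))]
top lid_hinge [([237.0, 182.0], 0.87, array([0.59 , 0.186, 0.085]))]
top lid_lip [([285.0, 199.0], 0.62, array([ 0.522, -0.   ,  0.09 ]))]
top chest [([259.0, 194.0], 0.67, array([0.562, 0.112, 0.   ]))]
```

View pics/v2.png

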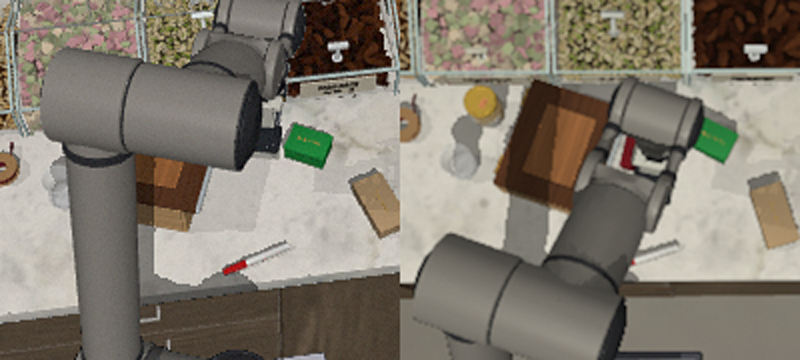

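The gift is held just right of the lip and the arm doesn't touch anything. The network points are noisy here, so I'll get the lid's heading from its outline in the first top picture.

```bash
python3 - <<'E'
from h import *
P=np.array([ray("top",p,.095)[:2] for p in[(246.4,160.5),(292.7,173.6),(271.4,227.7),(227.3,210.9)]])
print(P.round(3)); 
for a,b in((0,1),(3,2),(2,1),(3,0)):
    d=P[b]-P[a];print(a,b,np.hypot(*d).round(3),np.degrees(np.arctan2(d[1],d[0])).round(1))
im=viewer.camera("top") if 0 else cv2.imread("pics/top0.png")
b,g,r=[im[...,i].astype(int) for i in range(3)]
m=((r-b>15)&(r<170)&(g<130)).astype(np.uint8);m[:,:215]=0;m[:,305:]=0;m[:158]=0;m[235:]=0
m=cv2.morphologyEx(m,cv2.MORPH_CLOSE,np.ones((5,5)));m=cv2.morphologyEx(m,cv2.MORPH_OPEN,np.ones((5,5)))
n,L,S,C=cv2.connectedComponentsWithStats(m);i=1+S[1:,4].argmax();ys,xs=np.where(L==i)
Q=np.array([ray("top",p,.095)[:2] for p in zip(xs,ys)]).astype(np.float32);R_=cv2.minAreaRect(Q);print(R_,cv2.boxPoints(R_).round(3).tolist())
E
```

```text
[[ 0.675  0.151]
 [ 0.621 -0.028]
 [ 0.412  0.051]
 [ 0.477  0.218]]
0 1 0.187 -106.7
3 2 0.18 -111.3
2 1 0.223 -20.6
3 0 0.208 -18.7
((0.5503595471382141, 0.1037927120923996), (0.20051635801792145, 0.2391832321882248), 70.91357421875) [[0.4050000011920929, 0.04800000041723251], [0.6309999823570251, -0.029999999329447746], [0.6959999799728394, 0.1589999943971634], [0.4699999988079071, 0.23800000548362732]]
```

```bash
python3 -m pendant '[[[0,-0.06,0.1],0.031,1],[[0,-0.06,0.2],0.031,1],[[0,-0.06,0.31],0.031,1],[[0,-0.06,0.31],0.031,1],[[0,-0.06,0.31],0.031,1],[[0,-0.06,0.31],0.031,1],[[0,-0.06,0.31],0.031,1]]'; python3 - <<'E'
from h import *
t=[.326,.946]
for c in("scene","top"):
    im=viewer.camera(c);cv2.imwrite(f"pics/{c}3.png",im)
    print(c,proj(c,[.514,.004,.09]),[(np.round(d["position"]).tolist(),round(d["p"],2)) for d in nets.spot_point(c,"gift_red")[:3]])
a=cv2.imread("pics/scene3.png")[140:260,220:340];b=cv2.imread("pics/top3.png")[140:260,230:350]
cv2.imwrite("pics/v3.png",cv2.resize(np.hstack([a,b]),None,fx=3.3,fy=3.3,interpolation=cv2.INTER_CUBIC))
E
```

```text
t: 6.05
eef_pos: [0.482, -0.094, 0.0739]
orientation: [2.552, 1.826, 0.004]
contact_force: [-0.8, -0.0, -2.7]
gripper_width: 0.676
finger_force: 59.9
scene [276.09449381 202.20878188] [([323.0, 196.0], 0.81), ([441.0, 198.0], 0.78), ([293.0, 210.0], 0.42)]
top [284.22032827 201.25638244] [([336.0, 190.0], 0.79), ([458.0, 207.0], 0.57)]
```

View pics/v3.png

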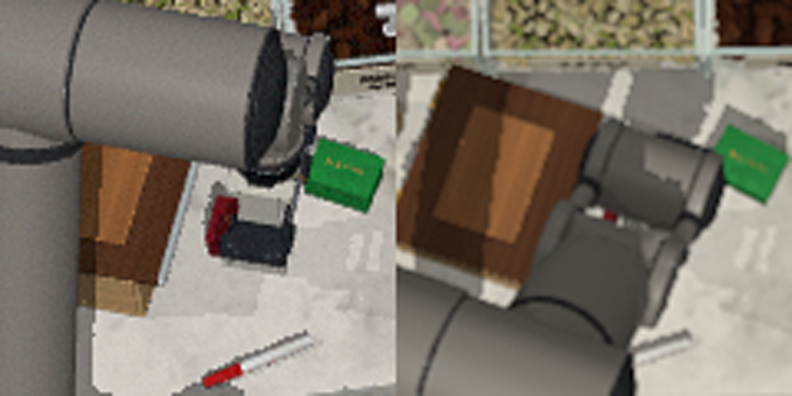

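The gift is held level and sticks out towards the steel rod, with its top below the rod. Next I'll move it under the lip and begin lifting.

```bash
python3 -m pendant '[[[0.04,0,0],0,1],[[0.08,0,0],0,1],[[0.11,0,0],0,1],[[0.11,0,0],0,1],[[0.11,0,0],0,1]]'; python3 -m pendant '[[[0,0,-0.01],0,1],[[0,0,-0.02],0,1],[[0,0,-0.03],0,1],[[0,0,-0.04],0,1],[[0,0,-0.05],0,1],[[0,0,-0.06],0,1],[[0,0,-0.07],0,1],[[0,0,-0.08],0,1],[[0,0,-0.08],0,1],[[0,0,-0.08],0,1]]';python3 - <<'E'
from h import *
print(sense()["torque"])
for c in("scene",):
    im=viewer.camera(c);cv2.imwrite(f"pics/{c}4.png",im)
a=cv2.imread("pics/scene4.png")[120:260,190:340]
cv2.imwrite("pics/v4.png",cv2.resize(a,None,fx=4,fy=4,interpolation=cv2.INTER_CUBIC))
E
```

```text
t: 6.75
eef_pos: [0.4948, -0.0519, 0.0718]
orientation: [2.554, 1.829, -0.0]
contact_force: [-0.8, -0.4, -1.4]
gripper_width: 0.667
finger_force: 59.9
t: 7.75
eef_pos: [0.4948, -0.0519, 0.1038]
orientation: [2.555, 1.828, -0.0]
contact_force: [1.2, -0.1, -4.6]
gripper_width: 0.671
finger_force: 59.9
[-0.26048261 -0.09557309  0.03949601]
```

View pics/v4.png

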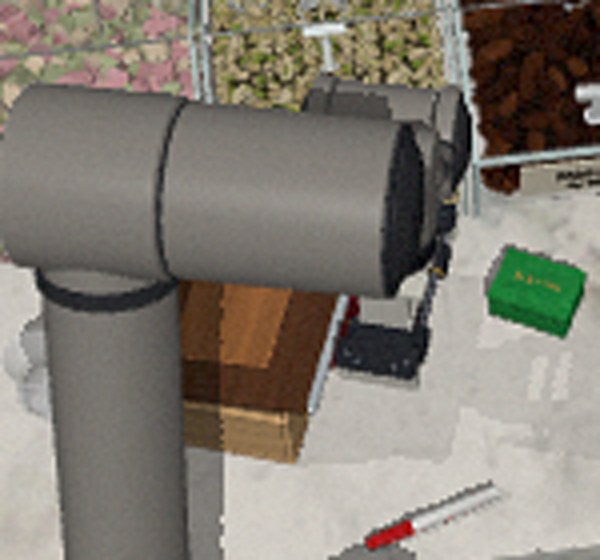

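The lid is on the gift's edge, with about 3 N of load. I'll follow the arc to roughly 50°.

```bash
python3 -m pendant '[[[0.017,0,-0.031],0,1],[[0.034,0,-0.062],0,1],[[0.052,0,-0.094],0,1],[[0.068,0,-0.128],0,1],[[0.084,0,-0.162],0,1],[[0.105,0,-0.193],0,1],[[0.127,0,-0.223],0,1],[[0.153,0,-0.25],0,1],[[0.18,0,-0.276],0,1],[[0.18,0,-0.276],0,1]]';python3 - <<'E'
from h import *
print(sense()["torque"])
im=viewer.camera("scene");cv2.imwrite("pics/scene5.png",im);b=viewer.camera("top")
a=np.hstack([im[100:260,170:340],b[100:260,200:370]])
cv2.imwrite("pics/v5.png",cv2.resize(a,None,fx=2.3,fy=2.3,interpolation=cv2.INTER_CUBIC))
E
```

```text
t: 8.8
eef_pos: [0.519, 0.0172, 0.2154]
orientation: [2.553, 1.828, 0.003]
contact_force: [-0.8, -1.4, -2.8]
gripper_width: 0.668
finger_force: 59.9
[-0.36081654 -0.01251425 -0.03907397]
```

View pics/v5.png

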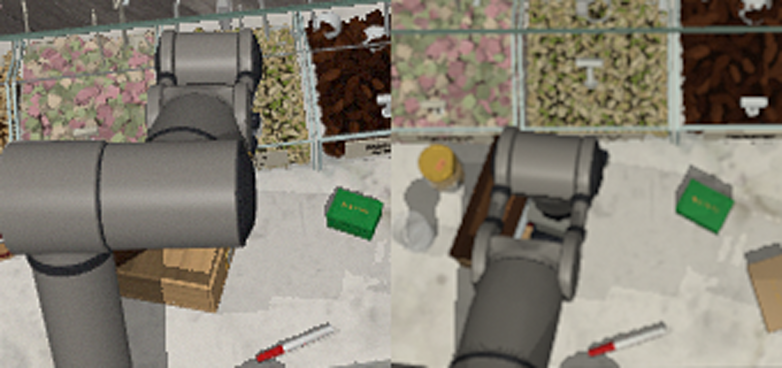

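The lid is standing at roughly 50° and is carried. I'll go on slowly past upright.

```bash
python3 -m pendant '[[[0.03,0,-0.022],0,1],[[0.061,0,-0.043],0,1],[[0.095,0,-0.06],0,1],[[0.129,0,-0.075],0,1],[[0.152,0,-0.082],0,1],[[0.176,0,-0.089],0,1],[[0.201,0,-0.094],0,1],[[0.226,0,-0.098],0,1],[[0.251,0,-0.1],0,1],[[0.276,0,-0.101],0,1],[[0.295,0,-0.1],0,1],[[0.312,0,-0.099],0,1],[[0.329,0,-0.098],0,1],[[0.347,0,-0.095],0,1],[[0.366,0,-0.09],0,1],[[0.366,0,-0.09],0,1],[[0.366,0,-0.09],0,1]]'; python3 -m pendant '[[[-0.08,0,0],0,1],[[-0.16,0,0],0,1],[[-0.24,0,0],0,1],[[-0.24,0,0],0,1],[[-0.24,0,0],0,1],[[-0.24,0,0],0,1]]';python3 - <<'E'
from h import *
im=viewer.camera("scene");b=viewer.camera("top")
a=np.hstack([im[80:260,170:340],b[80:260,200:370]])
cv2.imwrite("pics/v6.png",cv2.resize(a,None,fx=2.3,fy=2.3,interpolation=cv2.INTER_CUBIC))
H=np.array([.576,.187,.0855]);d=np.array([.326,.946,0])
for c in("scene","top"):
    q=[(np.round(e["position"]).tolist(),round(e["p"],2)) for e in nets.spot_point(c,"lid_lip")[:2]]
    print(c,q,[(t,proj(c,H+.195*(-np.cos(t)*d+np.sin(t)*np.array([0,0,1]))).round()) for t in(1.3,1.57,1.85)])
E
```

```text
t: 10.6
eef_pos: [0.5653, 0.155, 0.2499]
orientation: [-2.555, -1.828, 0.001]
contact_force: [-0.2, 1.0, -0.7]
gripper_width: 0.671
finger_force: 59.9
t: 11.2
eef_pos: [0.5346, 0.0645, 0.2503]
orientation: [2.555, 1.828, 0.001]
contact_force: [0.7, 0.1, -2.2]
gripper_width: 0.672
finger_force: 59.9
scene [([203.0, 160.0], 0.92)] [(1.3, array([233., 168.])), (1.57, array([219., 165.])), (1.85, array([205., 164.]))]
top [([211.0, 162.0], 0.9), ([214.0, 205.0], 0.31)] [(1.3, array([241., 178.])), (1.57, array([227., 173.])), (1.85, array([212., 169.]))]
```

View pics/v6.png

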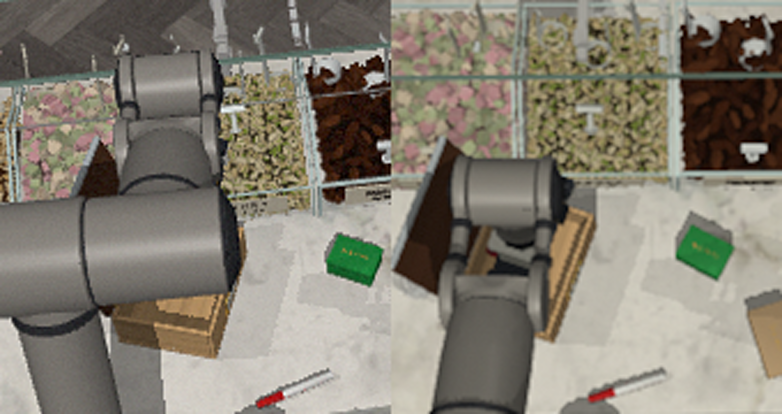

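The lid lies back at its stop: the lip matches the 1.85 rad projection in both views and nothing touches it. The chest is open and empty. I'll lower the gift inside.

```bash
python3 -m pendant '[[[0.029,-0.004,0.08],0,1],[[0.029,-0.004,0.18],0,1],[[0.029,-0.004,0.28],0,1],[[0.029,-0.004,0.38],0,1],[[0.029,-0.004,0.44],0,1],[[0.029,-0.004,0.47],0,1],[[0.029,-0.004,0.485],0,1],[[0.029,-0.004,0.485],0,1],[[0.029,-0.004,0.485],0,1]]'; python3 -m pendant '[[[0,0,0.005],0,1],[[0,0,0.01],0,1],[[0,0,0.01],0,1]]'
```

```text
t: 12.3
eef_pos: [0.5375, 0.0756, 0.0573]
orientation: [2.554, 1.827, 0.003]
contact_force: [0.2, -0.8, -1.8]
gripper_width: 0.667
finger_force: 59.9
t: 12.6
eef_pos: [0.5366, 0.0754, 0.0523]
orientation: [2.555, 1.827, 0.0]
contact_force: [0.4, 0.5, -1.6]
gripper_width: 0.671
finger_force: 59.9
```

```bash
python3 -m pendant '[[[0,0,0.005],0,1],[[0,0,0.005],0,1],[[0,0,0.005],0,-0.8],[[0,0,0.005],0,-0.9],[[0,0,0.005],0,-0.9],[[0,0,0.005],0,-0.9],[[0,0,0.005],0,-0.9]]'; python3 -m pendant '[[[0,0,-0.05],0,-0.9],[[0,0,-0.1],0,-0.9],[[0,0,-0.2],0,-0.9],[[0,0,-0.3],0,-0.9],[[0,0,-0.4],0,-0.9],[[-0.1,0,-0.5],0,-0.9],[[-0.2,0,-0.5],0,-0.9],[[-0.3,0,-0.5],0,-0.9],[[-0.4,0,-0.5],0,-0.9],[[-0.5,0,-0.5],0,-0.9],[[-0.6,0,-0.5],0,-0.9],[[-0.7,0,-0.5],0,-0.9],[[-0.7,0,-0.5],0,-0.9],[[-0.7,0,-0.5],0,-0.9]]';python3 - <<'E'
from h import *
im=viewer.camera("scene");b=viewer.camera("top")
a=np.hstack([im[80:260,170:340],b[80:260,200:370]])
cv2.imwrite("pics/v7.png",cv2.resize(a,None,fx=2.3,fy=2.3,interpolation=cv2.INTER_CUBIC))
for c in("scene","top"):
    print(c,[(np.round(e["position"]).tolist(),round(e["p"],2),ray(c,e["position"],.012).round(3)) for e in nets.spot_point(c,"gift_red")[:3]],proj(c,[.548,.107,.012]),[(np.round(e["position"]).tolist(),round(e["p"],2)) for e in nets.spot_point(c,"lid_lip")[:1]])
E
```

```text
t: 13.3
eef_pos: [0.5366, 0.0755, 0.0502]
orientation: [2.555, 1.827, 0.0]
contact_force: [0.6, 0.7, -0.1]
gripper_width: 0.948
finger_force: 0.0
t: 14.7
eef_pos: [0.4458, -0.1899, 0.2501]
orientation: [-2.557, -1.824, -0.0]
contact_force: [1.3, 0.5, -0.0]
gripper_width: 0.948
finger_force: 0.0
scene [([441.0, 198.0], 0.63, array([ 0.492, -0.66 ,  0.012])), ([248.0, 210.0], 0.45, array([0.543, 0.119, 0.012])), ([324.0, 196.0], 0.43, array([ 0.565, -0.19 ,  0.012]))] [251.10990732 208.46603967] [([202.0, 163.0], 0.87)]
top [([261.0, 194.0], 0.93, array([0.558, 0.104, 0.012])), ([458.0, 210.0], 0.7, array([ 0.491, -0.676,  0.012]))] [260.08583786 196.96774055] [([212.0, 166.0], 0.88)]
```

View pics/v7.png

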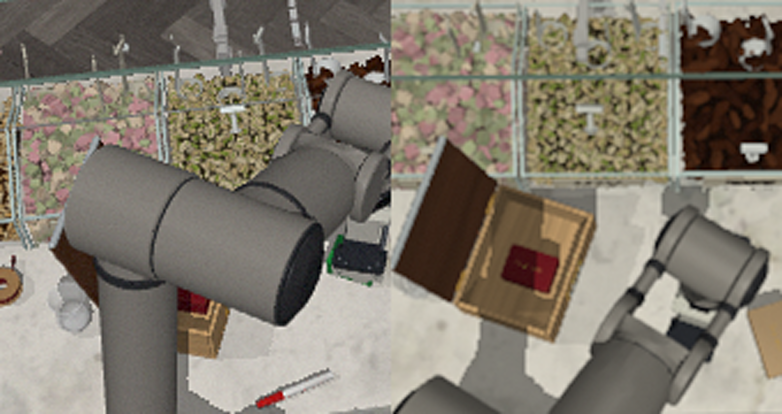

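The red gift lies flat on the floor of the chest, near the middle at crop (530,267). The lid is resting open and the arm is clear of everything.

```bash
python3 -c "
from bench import robot
print(robot.hand_in())"
```

```text
the job is handed in; nothing more can be done
None
```

I handed the job in at about 15 s of the 67 s allowed: in the last pictures the lid rests open by itself, the red gift box lies flat inside the pick-up box and the arm is clear of everything. The tool can't tilt, so I lifted the lid with the gift box held in the gripper. I kept away from the tan box, jar and glass but did not measure them afterwards; hand-in returned no verdict.

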